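# Punch stroke on a brass plate in a bench hand press

## Task

Load the brass plate into the green hand press: lay it on the apron, hole end first, and push it along the channel until it is fully home against the end stop. Then press the red plunger head all the way down to its stop, keep it there for half a second, and let it spring back up, leaving the brass plate home in the press. Leave the dark steel plate, the tool holder, the oil bottle and the blue tin standing where they are.

Things in the scene. Friction and masses are not known exactly. Their poses are not given: they have to be found in the camera images.
- press: Green bench hand punch press, fixed; place and yaw vary. Origin: underside, on the centre line at the channel mouth; +x runs horizontally into the channel, y across. Dark steel base x -140 to +115, y -45 to +45, top at z 8 mm. Bridge over the channel at x 58 to 113, y -39 to +39, top z 62.5; on it a round spring tower, radius 23, up to z 102 at x 83. All else is at most 42.5 high.
- press_apron (a point): Middle of the press's flat open apron (press frame x -83, y 0, z 8 mm): where a plate is laid before it is pushed in. The apron, x -140 to 0, is clear but for two flared lead-ins beside the mouth: x -24 to +2, free width about 66 mm at the outer ends, narrowing to about 49 at the mouth, tops at z 26.
- press_stop (a point): Middle of the foot of the end stop's face: press frame x 108, y 0, z 8 mm. The channel runs from x 0 to it: 49 mm wide between rails; lips overhang both sides (underside z 34.5, top z 42.5, 32 mm slot between). A 120 mm plate that is home sticks 12 mm out of the mouth, rear end at x -12.
- press_axis (a point): Point on the plunger's vertical axis at the channel floor: x 83, y 0, z 8 mm in the press frame. With the plate home its hole lies over this point.
- plunger_top (a point): Centre of the top of the red mushroom plunger head (48 mm diameter, flat 44 mm top); 148 mm above the bench when up, 128 when fully down. Moves with the head.
- plunger (a joint): Plunger travel, m: 0 up (rest), 0.020 at its stop. The spring needs about 3 N to start and 10 N at the stop; it returns by itself. Its 14 mm punch ends 30 mm above the bench when up, 6 mm clear of a plate in the channel; going down it passes through the plate's hole, and is blocked if the hole is not under it.
- plate: The brass plate: loose flat bar 120 (x) x 46 (y) x 16 mm (z), 0.6 to 0.75 kg, lying flat on the bench, with one 25 mm through hole at x +35 mm from its middle. Origin: centre of its underside. +x points to the hole end. May start at any of three places (left near, left far, right).
- plate_hole0 (a point): Centre of the brass plate's hole, at its upper face (35 mm along the plate's +x, 16 mm above its underside).
- spare: Bystander: dark steel plate of the same form and size as the brass one, lying flat. Origin: centre of its underside. Leave alone.
- holder: Bystander: steel taper tool holder standing upright, 62 mm diameter flange at the foot, 90 mm high. Origin: centre of its underside. Leave alone.
- oil: Bystander: yellow oil bottle, 48 mm diameter, 135 mm high, standing close to one long side of the apron. Origin: centre of its underside. Leave alone.
- tin: Bystander: blue tin, 56 mm diameter, 70 mm high, standing close to the other long side of the apron. Origin: centre of its underside. Leave alone.
Mind the look-alikes: they are no part of the job. What is meant by the plate is not purple, turquoise or white, and is the smaller of those in its own colour.

How it is judged:
On the way, in this order (a step that is already met when the one before it is completed fails the run):
1. the brass plate is home against the end stop, hole end first, with the plunger still up (horizontal distance between plate_hole0 and press_axis below 0.004 m and angle between the x axis of plate and the x axis of press, either way round below 0.07 rad and height (world z) of plate below 0.03 m and angle between plate's own z axis and vertical below 0.1 rad and value of joint plunger below 0.003 m), for 0.2 s.
2. the plunger is held down at its stop with the plate home (horizontal distance between plate_hole0 and press_axis below 0.004 m and angle between the x axis of plate and the x axis of press, either way round below 0.07 rad and height (world z) of plate below 0.03 m and angle between plate's own z axis and vertical below 0.1 rad and value of joint plunger above 0.018 m), for 0.3 s.
At the end, for the whole second after the job is handed in: The brass plate rests in the channel, its hole within 4 mm of the plunger axis and the plate parallel to the channel within 4 degrees, after a full stroke (18 of 20 mm, held 0.3 s); the plunger is back up within 2 mm; each bystander stands upright within 20 mm of its start (horizontal distance between plate_hole0 and press_axis below 0.004 m and angle between the x axis of plate and the x axis of press, either way round below 0.07 rad and height (world z) of plate below 0.03 m and angle between plate's own z axis and vertical below 0.1 rad and value of joint plunger below 0.002 m and linear speed of plate below 0.01 m/s and distance of each of spare, holder, oil, tin from where it was at the start of the episode below 0.02 m and angle between each of spare, holder, oil, tin's own z axis and vertical below 0.2 rad); the robot touches nothing.
It fails at once if the dark steel plate is moved more than 20 mm or tipped over (distance of spare from where it was at the start of the episode above 0.02 m or angle between spare's own z axis and vertical above 0.3 rad).
It fails at once if the tool holder is moved more than 20 mm or tipped over (distance of holder from where it was at the start of the episode above 0.02 m or angle between holder's own z axis and vertical above 0.3 rad).
It fails at once if the oil bottle is moved more than 20 mm or tipped over (distance of oil from where it was at the start of the episode above 0.02 m or angle between oil's own z axis and vertical above 0.3 rad).
It fails at once if the blue tin is moved more than 20 mm or tipped over (distance of tin from where it was at the start of the episode above 0.02 m or angle between tin's own z axis and vertical above 0.3 rad).
It also fails if it takes over 64 s, if anything falls off the work surface, if the arm or the gripper's body presses on something with over 40 N, if the wrist force passes 120 N, or if a joint passes its speed limit or range.

## Robot

A 6-joint arm with a two-finger parallel gripper is mounted at the origin on the work surface. World frame = base frame: x ahead of the robot, y to its left, z up, the work surface at z = 0. Lengths are in m, angles in rad, forces in N, time in s.
With the tool pointing down it reaches from about 0.3 to 1 m from the base axis. Payload 5.1 kg.
Tool frame: the origin (TCP) lies on the centre line of the jaws, within the pads' length; the fingertips stand 22 mm ahead of it and the grasp point (between the pads) lies 3 mm ahead of it; z points along the fingers, y is the line along which they close (so a half turn about z gives the same grasp; the last joint's range is limited). The gripper opens to 95 mm and grips with 3 to 60 N. Pads are 20 mm wide; open, the fingers measure 119 mm over their backs; the gripper's body (75 mm by 180 mm) begins 59 mm behind the grasp point.
Start: joints at [-1.254, 0.124, 1.65, -0, 1.367, -0.083], TCP at [0.253, -0.599, 0.237] pointing down, gripper open.
Joint ranges: [-2.61, 2.61], [-1.02, 2.33], [0.03, 2.71], [-1.35, 4.49], [0.32, 2.68], [-2.91, 2.91]. Speed limits (rad/s): [2.57, 2.57, 3.14, 3.14, 3.14, 3.14].

## Interface

Orientations are given as a unit quaternion [w, x, y, z].
In Python, from plant import manip, optics, workorder gives the robot as it stands.
- The arm moves only by the tool send_rows, never from a script. Its argument "motion" is a list that holds one entry, the list of rows, each a list of 5 numbers: the closure, from -1 (fully open) to 1 (shut), then the shift along the tool's x, y, z in m, then the turn about the tool's z in degrees. In form: [[[grip, dx, dy, dz, spin], ...]]. A call has 1 to 20 rows; each row shifts and turns the commanded pose from where the row before left it, along the tool's axes as they then stand; what a row does not reach is not made up. A row lasts 1/10 s, in which the tool goes at most 50 mm and 8.59 degrees, less where a joint would pass 70% of its speed; a pose out of reach is approached as far as the arm can. A call with a gripper value outside its range is refused whole. The fingers move at their own pace and stop on an object; "grip_force" is the grip in N (left out, the last holds). Time passes only in rows, so rows that do not move let the fingers close. It gives the time, the measured TCP pose, the force, the opening and the grip force at its end, in the units of the state.
- manip.read_state(): the state, without advancing time (a new reading comes with each control period).
- optics.get_image(name): name is "scene" or "top" or "wrist"; returns a dict with "image" (480x640x3 uint8, blue, green, red), "fx", "fy", "cx", "cy" (pixels), "origin" and "orientation" of the camera in the world. Camera axes: x right, y down, z forward; pixel columns grow to the right and rows downward; lengths in m; the calibration is good to about 2 mm. The wrist camera is an equidistant fisheye: a pixel r from the principal point sees the ray r / f radians off the axis. A picture is of the moment at which its call begins. There is no depth.
- workorder.sign_off(): hands the job in; it is judged then, once.
The state is a dict: "time_s": time; "qpos": joint angles; "dq": joint speeds; "joint_torque": joint torques, N m; "position": TCP position; "ee_rot": TCP orientation; "contact_force": force on the tool from outside, world axes, zero at the start; "moment": the same for the moment, N m; "finger_gap": finger opening in m; "gripper_force": force on a finger pad.
Only numpy, scipy, OpenCV 4.12 (cv2) and the standard library are available. Lean on these libraries where they do the work, as an engineer would, in place of code of your own. Each camera call takes 0.05 s, during which the arm holds its last target. There are 200 camera calls.

## Working session

There is one attempt and no reset: what is moved stays moved. The work goes in short steps, Python scripts to look and compute and a tool call to move; the robot and the scene stay as the last step left them, time stands still between calls to the robot, and variables do not carry over. Pictures are saved under pics/ and viewed, at most 10 in all, crops included, and the job is handed in when it is done.

Besides the shell and the picture viewer there is one more tool, called as name(argument=value, ...) on one line, values as JSON. send_rows: Moves the arm, as the interface text tells. Its arguments: {"type":"object","properties":{"motion":{"type":"array"},"grip_force":{"type":"number"}},"required":["motion"]}

```bash
ls; mkdir -p pics
python3 - <<'E'
from plant import manip, optics, workorder
import cv2,json
for n in("top","scene"):
    d=optics.get_image(n); cv2.imwrite(f"pics/{n}0.png",d["image"])
    print(n,{k:v for k,v in d.items() if k!="image"})
print(manip.read_state())
E
```

```text
pics
top {'fx': 440.525413264797, 'fy': 440.525413264797, 'cx': 316.4553420531438, 'cy': 239.45960122713413, 'origin': array([0.36786457, 0.10064238, 1.15419995]), 'orientation': array([-0.03294788,  0.71190399, -0.69996386,  0.04645156])}
scene {'fx': 476.27497223762424, 'fy': 476.27497223762424, 'cx': 323.19076482647995, 'cy': 238.54274514978815, 'origin': array([ 1.02384051, -0.5927023 ,  1.06421733]), 'orientation': array([-0.34250469,  0.88223473,  0.30221115, -0.11410885])}
{'time_s': 0.1, 'qpos': array([-1.25362334e+00,  1.24441557e-01,  1.65151073e+00,  2.05423500e-06,
        1.36750057e+00, -8.26107732e-02]), 'dq': array([ 0.00077515, -0.00027094, -0.00275431, -0.0004845 , -0.00176309,
        0.00043847]), 'joint_torque': array([ 7.29279054e-05, -4.18880224e+01, -3.61097074e+01,  7.75691215e-02,
        4.61506716e-02, -6.93700440e-05]), 'position': array([ 0.25279396, -0.5982532 ,  0.23552464]), 'ee_rot': array([-9.23826178e-04,  9.80087670e-01,  1.98563073e-01, -1.07834142e-04]), 'contact_force': array([0.75759466, 0.11617735, 0.52124902]), 'moment': array([-0.00616136,  0.00046666,  0.00479606]), 'gripper_force': 0.0, 'finger_gap': 0.09496701658401835}
```

View pics/top0.png

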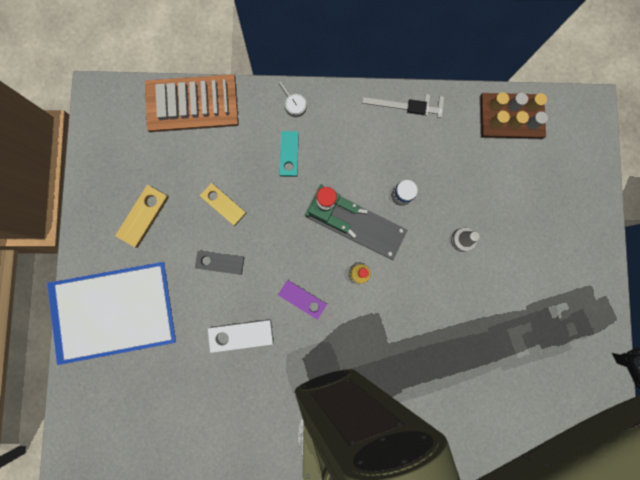

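View pics/scene0.png

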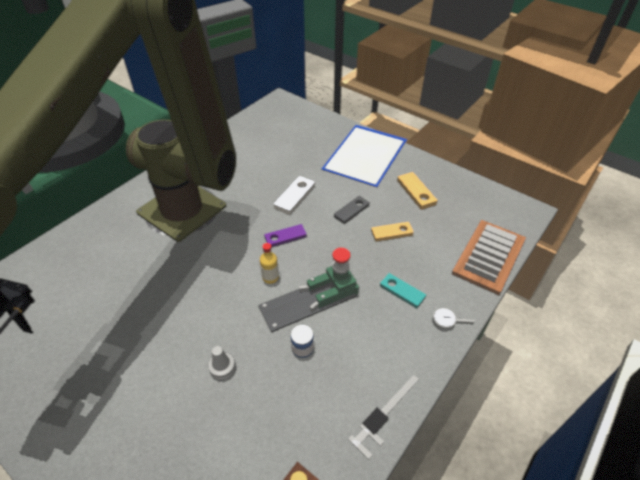

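Things that could be taken for the plate (top view): small brass (223,204), large brass (142,216), turquoise (289,153), purple (302,300), white (240,336) and dark steel (220,262). I choose the small brass one at (223,204), with its hole at about (213,196). The press is at about (356,222), with its red head at (327,198) and its apron to the lower right.

```bash
cat > h.py <<'E'
import numpy as np, cv2
from scipy.spatial.transform import Rotation as R
from plant import manip, optics
def rot(q): return R.from_quat(np.roll(q,-1)).as_matrix()
def cast(d,px,z,fish=False):
    """pixels -> world points on the plane of height z"""
    px=np.atleast_2d(np.asarray(px,float)); v=(px-[d["cx"],d["cy"]])/[d["fx"],d["fy"]]
    if fish:
        r=np.linalg.norm(v,axis=1,keepdims=True); v=v*np.tan(r)/np.maximum(r,1e-9)
    w=np.c_[v,np.ones(len(v))]@rot(d["orientation"]).T
    return d["origin"]+w*((z-d["origin"][2])/w[:,2])[:,None]
def project(d,P,fish=False):
    c=(np.atleast_2d(P)-d["origin"])@rot(d["orientation"]); v=c[:,:2]/c[:,2:]
    if fish:
        t=np.linalg.norm(v,axis=1,keepdims=True); v=v*np.arctan(t)/np.maximum(t,1e-9)
    return v*[d["fx"],d["fy"]]+[d["cx"],d["cy"]]
def blobs(m,amin=20):
    n,l,s,c=cv2.connectedComponentsWithStats(m.astype(np.uint8))
    return [(l==i,s[i],c[i]) for i in range(1,n) if s[i,4]>=amin]
def hsv(im,lo,hi): return cv2.inRange(cv2.cvtColor(im,cv2.COLOR_BGR2HSV),np.array(lo),np.array(hi))>0
def rect(m):
    c=max(cv2.findContours(m.astype(np.uint8),cv2.RETR_EXTERNAL,cv2.CHAIN_APPROX_NONE)[0],key=cv2.contourArea)
    return cv2.minAreaRect(c)
E
python3 - <<'E'
from h import *
d=optics.get_image("top"); im=d["image"]
np.set_printoptions(precision=4,suppress=True)
for m,s,c in blobs(hsv(im,(15,90,90),(35,255,255)),100):
    print("yellow",s,c); r=rect(m); p=cast(d,cv2.boxPoints(r),.016)[:,:2]; print(p.tolist(),np.linalg.norm(np.diff(p,axis=0),axis=1))
    c2=cast(d,[r[0]],.016); print(c2)
for m,s,c in blobs(hsv(im,(0,150,90),(8,255,255)),20): print("red",s,c,cast(d,[c],.148),cast(d,[c],.135))
crop=cv2.resize(im[130:330,110:430],None,fx=2.5,fy=2.5,interpolation=cv2.INTER_CUBIC)
cv2.imwrite("pics/crop1.png",crop)
print(im[225,375],im[240,450])
E
```

```text
yellow [496  93  14  12 140] [502.4071  98.25  ]
[[0.9068916808537143, -0.40306044898827176], [0.9077872206832074, -0.43881066164718874], [0.8764859388554306, -0.4377602313931819], [0.87561247176965, -0.4021157549179005]] [0.0358 0.0313 0.0357]
[[ 0.8917 -0.4204  0.016 ]]
yellow [534  93  13  13 131] [539.9542  99.0382]
[[0.8936469746193386, -0.5001735224756194], [0.9170442824784093, -0.5231577719592438], [0.8919568417837939, -0.5468977668895809], [0.868669092375188, -0.5238990703651104]] [0.0328 0.0345 0.0327]
[[ 0.8928 -0.5235  0.016 ]]
yellow [   0  111   65  136 1902] [ 47.7944 191.1157]
[[0.4661395706754531, 0.8908022274613314], [0.8346028138438522, 0.9009476148919766], [0.827565383438895, 0.7545352324438788], [0.45878400081929044, 0.7495411723286963]] [0.3686 0.1466 0.3688]
[[0.6435 0.8239 0.016 ]]
yellow [496 110  15  14 151] [503.1258 116.3046]
[[0.8489100368329037, -0.3963935858142912], [0.8660685008663698, -0.42864828661563936], [0.8337038241122552, -0.443424107315908], [0.8166612606355688, -0.4112290372477392]] [0.0365 0.0356 0.0364]
[[ 0.8413 -0.4199  0.016 ]]
yellow [516
[... 879 characters left out ...]
0.8885759274483579], [0.45533450597038977, 0.855790798979767], [0.09429326041834041, 0.8225751940306159], [0.09394138658488593, 0.8542180759355246]] [0.0328 0.3626 0.0316]
[[0.2713 0.855  0.016 ]]
yellow [351 264  20  20 218] [359.0826 273.5688]
[[0.41075925299044735, -0.00036069477486225243], [0.4449394187896266, -0.03383801581711732], [0.4106026697100393, -0.06896868316710325], [0.3766517058616097, -0.03544902023582108]] [0.0478 0.0491 0.0477]
[[ 0.4107 -0.0346  0.016 ]]
red [317 187  19  19 290] [326.1241 196.1483] [[0.5833 0.0614 0.148 ]] [[0.5861 0.0609 0.135 ]]
red [359 268   9  10  72] [363.0694 272.4722] [[ 0.4076 -0.0254  0.148 ]] [[ 0.4081 -0.027   0.135 ]]
[98 99 98] [109 113 112]
```

View pics/crop1.png

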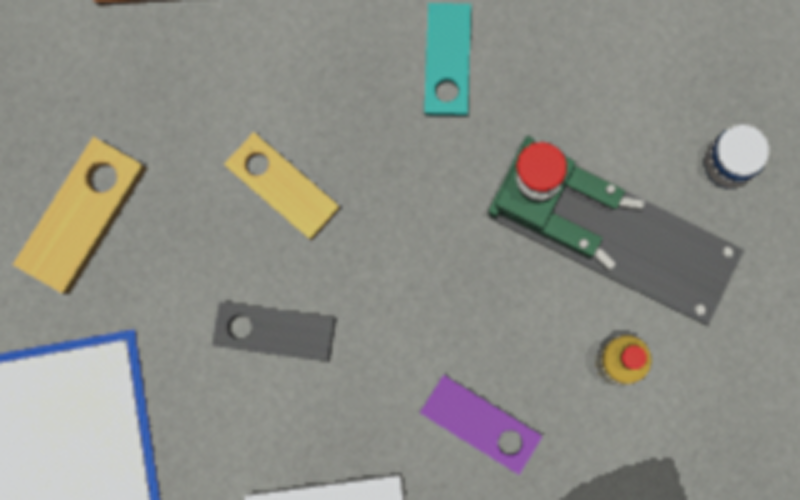

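The crop confirms the choice: the small brass plate has its centre at crop (283,187) and its hole at (257,163), and it measures 121x46 mm. The large brass one, at (80,215), is 157x63 mm. The apron's outer corners are at crop (742,250) and (708,323). The oil is at (625,360) and the tin at (742,152).

Run:
```python
from h import *
np.set_printoptions(precision=4,suppress=True)
d=optics.get_image("top"); im=d["image"]
f=lambda a:np.array(a)/2.5+[110,130]-0.3
ax=cast(d,[[326.1,196.1]],.148)[0,:2]
c=cast(d,f([[742,250],[708,323],[490,215]]),.008)[:,:2]
print("corners",c,np.linalg.norm(c[0]-c[1]),np.linalg.norm(c[1]-c[2]))
e=c.mean(0) if 0 else (c[0]+c[1])/2; v=ax-e; yaw=np.arctan2(v[1],v[0])
print("axis",ax,"end mid",e,"len(223)",np.linalg.norm(v),"yaw",np.degrees(yaw))
w=c[2]-c[1]; print("edge yaw",np.degrees(np.arctan2(w[1],w[0])))
s=optics.get_image("scene")
for m,st,cc in blobs(hsv(s["image"],(0,150,90),(8,255,255)),20): print("scene red",cc,cast(s,[cc],.148),cast(s,[cc],.145))
for m,st,cc in blobs(hsv(s["image"],(18,110,90),(32,255,255)),100):
  r=rect(m);print("scene yel",cc,cast(s,[r[0]],.012)[0],r)
u=np.array([np.cos(yaw),np.sin(yaw)]);n=np.array([-u[1],u[0]]);o=ax-.083*u
print("origin",o)
for k,p,z in(("oilcap",f([634,357]),.135),("tin",f([742,152]),.07),("hole",f([257,163]),.016),("oil shoulder",f([625,362]),.1)):
  q=cast(d,[p],z)[0,:2]; print(k,q,"press:",(q-o)@u,(q-o)@n)
```

```text
corners [[ 0.5276 -0.1572]
 [ 0.4498 -0.121 ]
 [ 0.5598  0.1091]] 0.08576322886143455 0.2549851509537819
axis [0.5834 0.0615] end mid [ 0.4887 -0.1391] len(223) 0.22182668793848168 yaw 64.71600730227014
edge yaw 64.44507071236218
scene red [266.3571 247.2619] [[ 0.4217 -0.0426  0.148 ]] [[ 0.4197 -0.0408  0.145 ]]
scene red [340.9045 254.764 ] [[0.5869 0.0544 0.148 ]] [[0.5855 0.0566 0.145 ]]
scene yel [416.5436 189.3031] [0.5528 0.5319 0.012 ] ((416.75299072265625, 189.71177673339844), (42.626834869384766, 15.835923194885254), 49.39870071411133)
scene yel [391.1335 230.8454] [0.5872 0.3224 0.012 ] ((391.7022705078125, 230.8150177001953), (12.164575576782227, 38.69855499267578), 81.25383758544922)
scene yel [267.9502 260.3801] [0.3688 0.0059 0.012 ] ((268.0, 260.0), (16.0, 16.0), 0.0)
scene yel [298.371  475.6371] [ 0.8049 -0.3827  0.012 ] ((298.5, 475.0), (8.0, 17.0), 90.0)
origin [ 0.548  -0.0136]
oilcap [ 0.4081 -0.0276] press: -0.07240846233160644 0.12055840488852182
tin [ 0.6186 -0.144 ] press: -0.08778740701274537 -0.11952587058982594
hole [0.6089 0.3539] press: 0.35832089965119235 0.1018400002124632
oil shoulder [ 0.4045 -0.0234] press: -0.07011347165060632 0.1255540225110029
```

send_rows(motion=[[[-1,0.03,-0.033,0,0],[-1,0.03,-0.033,0,0],[-1,0.03,-0.033,0,0],[-1,0.03,-0.033,0,0],[-1,0.03,-0.033,0,0],[-1,0.03,-0.033,0,0],[-1,0.03,-0.033,0,0],[-1,0.03,-0.033,0,0],[-1,0.03,-0.033,0,0],[-1,0.03,-0.033,0,0],[-1,0.03,-0.033,0,0],[-1,0.03,-0.033,0,0],[-1,0.03,-0.033,0,0],[-1,0.03,-0.033,0,0],[-1,0.03,-0.033,0,0],[-1,0.03,-0.033,0,0],[-1,0.03,-0.033,0,0],[-1,0.03,-0.033,0,0],[-1,0.03,-0.033,0,0],[-1,0.03,-0.033,0,0]]], grip_force=50)

```text
time_s: 2.25
position: [0.549, 0.2447, 0.2366]
ee_rot: [0.0, 0.98, 0.199, 0.0]
contact_force: [-0.2, -0.4, 0.3]
finger_gap: 0.095
gripper_force: 0.0
```

send_rows(motion=[[[-1,0.029,-0.029,0,0],[-1,0.029,-0.029,0,0],[-1,0,0,0,-6.8],[-1,0,0,0,-6.8],[-1,0,0,0,-6.8],[-1,0,0,0,-6.7],[-1,0,0,0.04,0],[-1,0,0,0.04,0],[-1,0,0,0.0,0]]])

```text
time_s: 3.15
position: [0.5755, 0.3169, 0.1491]
ee_rot: [-0.0, 0.906, 0.423, -0.007]
contact_force: [-0.7, -0.4, -1.3]
finger_gap: 0.0953
gripper_force: 0.0
```

Run:
```python
from h import *
np.set_printoptions(precision=4,suppress=True)
d=optics.get_image("wrist"); im=d["image"]; cv2.imwrite("pics/w1.png",im)
s=manip.read_state(); print(s["position"],s["ee_rot"],d["origin"],d["orientation"],d["fx"],d["cx"],d["cy"])
for m,st,c in blobs(hsv(im,(15,90,90),(35,255,255)),300): print(st,c,cast(d,[c],.016,True))
```

```text
[0.5774 0.3178 0.1529] [-0.0001  0.9063  0.4227 -0.0038] [0.6213 0.3683 0.2964] [ 0.1193  0.9321 -0.3388 -0.0466] 371.64829954431775 324.39486329706625 235.9657942185964
[   57     0   172   118 11251] [139.7226  56.7932] [[0.5542 0.525  0.016 ]]
[ 297  137   62  151 8228] [327.5235 214.8136] [[0.5853 0.3244 0.016 ]]
[120 290  28  56 633] [130.613 314.842] [[0.3844 0.3709 0.016 ]]
[508 290  21  56 350] [521.4    321.2657] [[0.6615 0.1306 0.016 ]]
```

View pics/w1.png

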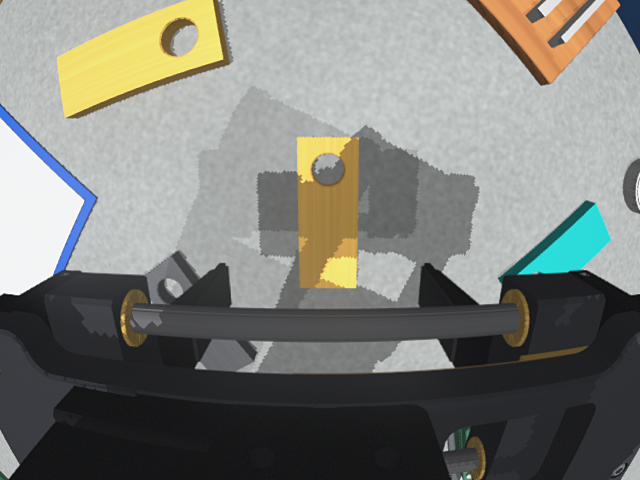

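The wrist view shows the brass plate upright between the fingers: corners (297,137), (359,137), (357,288) and (302,288), hole (328,168). The dark steel plate is at the lower left, around (180,255), so I check the left finger's clearance to it.

Run:
```python
from h import *
np.set_printoptions(precision=4,suppress=True)
d=optics.get_image("wrist"); im=d["image"]
s=manip.read_state(); T=s["position"]; q=s["ee_rot"]; M=rot(q)
m=[b for b in blobs(hsv(im,(15,60,50),(35,255,255)),3000) if b[1][0]>250][0][0]
c=cv2.findContours(m.astype(np.uint8),cv2.RETR_EXTERNAL,cv2.CHAIN_APPROX_NONE)[0]; c=max(c,key=cv2.contourArea)[:,0]
P=cast(d,c,.016,True)[:,:2].astype(np.float32); r=cv2.minAreaRect(P*1000); print("plate mm",r)
print("tcp",T,"yaw",np.degrees(np.arctan2(M[1,0],M[0,0])))
C=np.array(r[0])/1000; print("centre in tool",(C-T[:2])@M[:2,:2])
h=cast(d,[[328,168.5]],.016,True)[0,:2]; v=h-C; print("hole",h,np.linalg.norm(v),np.degrees(np.arctan2(v[1],v[0])))
st=cast(d,[[180,253],[147,272]],.016,True)[:,:2]; print("steel corners in tool",(st-T[:2])@M[:2,:2])
t=optics.get_image("top"); f=lambda a:np.array(a)/2.5+[110,130]-.3
st=cast(t,f([[335,317],[330,360],[219,300],[213,345]]),.016)[:,:2]; print("steel via top in tool",(st-T[:2])@M[:2,:2])
```

```text
plate mm ((585.1751708984375, 324.0231628417969), (120.4651870727539, 46.669681549072266), 50.05195617675781)
tcp [0.5792 0.3186 0.1561] yaw 50.005484035213335
centre in tool [0.008  0.0011]
hole [0.6108 0.3524] 0.0382660054767106 47.956880050266285
steel corners in tool [[-0.0219 -0.1223]
 [-0.04   -0.1573]]
steel via top in tool [[-0.1233 -0.0667]
 [-0.149  -0.103 ]
 [-0.0215 -0.1319]
 [-0.0483 -0.1701]]
```

send_rows(motion=[[[-1,-0.002,0.001,0.04,0],[-1,0,0,0.04,0],[-1,0,0,0.03,0],[-1,0,0,0.015,0],[-1,0,0,0.006,0],[-1,0,0,0,0],[-1,0,0,0,0],[1,0,0,0,0],[1,0,0,0,0],[1,0,0,0,0],[1,0,0,0,0],[1,0,0,0,0],[1,0,0,0,0],[1,0,0,0,0]]], grip_force=50)

```text
time_s: 4.7
position: [0.5786, 0.3168, 0.0256]
ee_rot: [-0.001, 0.906, 0.423, -0.0]
contact_force: [-0.4, 1.7, 1.3]
finger_gap: 0.0455
gripper_force: 50.0
```

send_rows(motion=[[[1,0,0,-0.02,0],[1,0,0,-0.045,0],[1,0,0,-0.05,0],[1,0,0,-0.05,0],[1,0,0,-0.05,0],[1,-0.039,0.022,0,0],[1,-0.039,0.022,0,0],[1,-0.039,0.022,0,0],[1,-0.039,0.022,0,0],[1,-0.039,0.022,0,0],[1,-0.039,0.022,0,0],[1,-0.039,0.022,0,0],[1,-0.039,0.022,0,0],[1,-0.039,0.022,0,0],[1,-0.039,0.022,0,0],[1,0,0,0,-7.3],[1,0,0,0,-7.3],[1,0,0,0,0],[1,0,0,0,0]]])

```text
time_s: 6.6
position: [0.4961, -0.1233, 0.2389]
ee_rot: [-0.001, 0.846, 0.533, -0.001]
contact_force: [-0.4, 0.2, -6.9]
finger_gap: 0.0453
gripper_force: 50.0
```

Run:
```python
from h import *
d=optics.get_image("wrist"); im=d["image"]; cv2.imwrite("pics/w2.png",im)
s=manip.read_state(); print(s["position"],s["ee_rot"],s["finger_gap"],s["contact_force"],d["origin"])
```

```text
[ 0.49637447 -0.12318198  0.23928795] [-8.76738010e-04  8.45708721e-01  5.33643554e-01 -7.40137604e-04] 0.0457888029215091 [ 0.00716606 -0.50624516 -6.86065102] [ 0.52620755 -0.06356814  0.3868993 ]
```

View pics/w2.png

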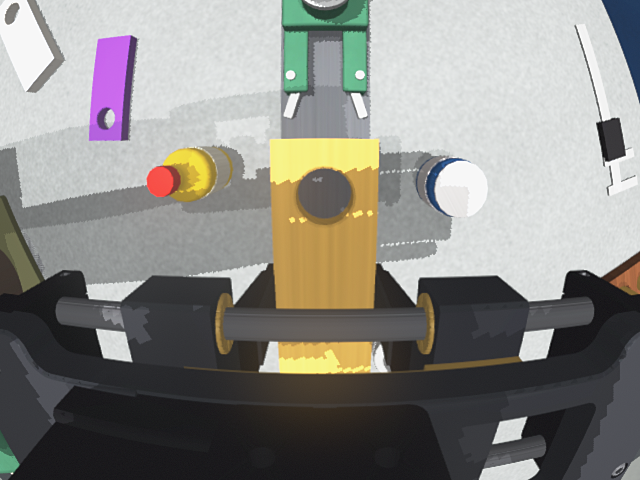

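The wrist view shows the press straight ahead. The green rails run down to about row 93, with bolts at (290,75) and (360,76) and the lead-ins ending at about (290,115) and (363,115). The held plate spans columns 270-380, with its hole at (325,194). Next I measure the centre lines.

Run:
```python
from h import *
np.set_printoptions(precision=4,suppress=True)
d=optics.get_image("wrist"); im=d["image"]
s=manip.read_state(); T=s["position"]; M=rot(s["ee_rot"])[:2,:2]
tool=lambda px,z:(cast(d,px,z,True)[:,:2]-T[:2])@M
print("tool yaw",np.degrees(np.arctan2(M[1,0],M[0,0])))
g=hsv(im,(60,80,30),(95,255,255))
for y in range(30,98,6):
    x=np.where(g[y,250:400])[0]+250
    if len(x): a=tool([[x[0]-.5,y],[x[-1]+.5,y]],.0425); print("rail",y,x[0],x[-1],a[0],a[1],"mid y",a[:,1].mean())
gr=cv2.cvtColor(im,cv2.COLOR_BGR2GRAY).astype(float)
for y in range(118,138,4):
    row=np.diff(cv2.GaussianBlur(gr,(3,3),0)[y]); L=270+np.argmin(row[270:300]); Rr=355+np.argmax(row[355:390])
    a=tool([[L+.5,y],[Rr+.5,y]],.008); print("base",y,L,Rr,a[0],a[1],a[:,1].mean())
m=max(blobs(hsv(im,(15,60,50),(35,255,255)),3000),key=lambda b:b[1][4])[0]
for y in (150,180,210,240,260):
    x=np.where(m[y,240:420])[0]+240; a=tool([[x[0]-.5,y],[x[-1]+.5,y]],T[2]-.0095); print("plate",y,a[0],a[1],a[:,1].mean())
bl=tool([[290,75],[360,76]],.0425); print("bolts",bl)
print("front",tool([[325,139]],T[2]-.0095))
v=np.where(g[60:110,287:305].any(1))[0]+60; print("rail front row",v.max(), tool([[295,v.max()+.5]],.0425),tool([[295,v.max()+.5]],.0345))
```

```text
tool yaw 64.54310356175704
rail 30 285 365 [ 0.1777 -0.0368] [0.1776 0.0384] mid y 0.0008073020392966937
rail 36 284 365 [ 0.1716 -0.0377] [0.1715 0.0383] mid y 0.0003352932483329171
rail 42 284 365 [ 0.1655 -0.0376] [0.1654 0.0383] mid y 0.00033162506025127825
rail 48 284 365 [ 0.1595 -0.0375] [0.1594 0.0382] mid y 0.0003280039343786373
rail 54 284 365 [ 0.1535 -0.0375] [0.1534 0.0381] mid y 0.0003244273985806602
rail 60 284 365 [ 0.1476 -0.0374] [0.1475 0.0381] mid y 0.00032089307002773626
rail 66 284 365 [ 0.1417 -0.0374] [0.1416 0.038 ] mid y 0.0003173986486544912
rail 72 284 365 [ 0.1359 -0.0374] [0.1358 0.038 ] mid y 0.00031394191100622346
rail 78 284 365 [ 0.1301 -0.0374] [0.13  0.038] mid y 0.000310520704436934
rail 84 284 365 [ 0.1243 -0.0373] [0.1243 0.0379] mid y 0.0003071329416247902
rail 90 284 365 [ 0.1186 -0.0373] [0.1185 0.0379] mid y 0.0003037765953763996
base 118 291 369 [ 0.0946 -0.0331] [0.0948 0.0457] 0.006304620446150374
base 122 280 369 [ 0.0907 -0.0443] [0.0906 0.0457] 0.000706841641814511
base 126 280 369 [ 0.0866 -0.0443] [0.0865 0.0457] 0.0007047307624550823
base 130 280 369 [ 0.0825 -0.0443] [0.0824 0.0458] 0.0007026687783318573
base 134 280 369 [ 0.0783 -0.0444] [0.0783 0.0458] 0.0007006551620302344
plate 150 [ 0.0648 -0.0225] [0.0648 0.0235] 0.0005398738957544894
plate 180 [ 0.052  -0.0227] [0.052  0.0237] 0.0005306091031161211
plate 210 [ 0.039  -0.0226] [0.039  0.0236] 0.0005208397491153361
plate 240 [ 0.0256 -0.0226] [0.0256 0.0236] 0.0005099184488122719
plate 260 [ 0.0164 -0.0225] [0.0164 0.0235] 0.0005020674410726178
bolts [[ 0.1328 -0.0313]
 [ 0.1318  0.0329]]
front [[0.0692 0.001 ]]
rail front row 93 [[ 0.115  -0.0267]] [[ 0.1161 -0.0274]]
```

send_rows(motion=[[[1,0,0,0.04,0],[1,0,0,0.045,0],[1,0,0,0.045,0],[1,0,0,0.04,0],[1,0,0,0.02,0],[1,0,0,0.01,0],[1,0,0,0.004,0],[1,0,0,0,0],[1,0,0,0,0]]])

```text
time_s: 7.6
position: [0.4985, -0.1241, 0.0385]
ee_rot: [0.001, 0.845, 0.534, 0.001]
contact_force: [0.4, 0.1, -7.1]
finger_gap: 0.0456
gripper_force: 50.0
```

send_rows(motion=[[[1,0,0,0.001,0],[1,0,0,0,0],[1,0,0,0,0]]])

```text
time_s: 7.9
position: [0.4973, -0.1238, 0.0362]
ee_rot: [0.0, 0.845, 0.534, 0.0]
contact_force: [0.2, -1.5, -6.9]
finger_gap: 0.0457
gripper_force: 50.0
```

send_rows(motion=[[[1,0,0,0.001,0],[1,0,0,0.001,0],[1,0,0,0,0],[1,0,0,0,0]]])

```text
time_s: 8.3
position: [0.497, -0.1236, 0.0336]
ee_rot: [-0.0, 0.845, 0.534, 0.0]
contact_force: [-0.2, 0.3, -6.8]
finger_gap: 0.0456
gripper_force: 50.0
```

send_rows(motion=[[[1,0,0,0.001,0],[1,0,0,0,0],[-1,0,0,0,0],[-1,0,0,0,0],[-1,0,0,0,0],[-1,0,0,0,0],[-1,0,0,-0.03,0],[-1,0,0,-0.04,0],[-1,0,0,-0.04,0],[-1,0,0,-0.04,0],[-1,0,0,0,0],[-1,0,0,0,0]]])

```text
time_s: 9.5
position: [0.4978, -0.1239, 0.184]
ee_rot: [0.001, 0.845, 0.534, 0.001]
contact_force: [-0.5, 0.2, -0.5]
finger_gap: 0.0953
gripper_force: 0.0
```

Run:
```python
from h import *
np.set_printoptions(precision=4,suppress=True)
d=optics.get_image("wrist"); im=d["image"]; cv2.imwrite("pics/w3.png",im)
s=manip.read_state(); T=s["position"]; M=rot(s["ee_rot"])[:2,:2]; print(T,s["finger_gap"],s["contact_force"])
g=hsv(im,(60,80,30),(95,255,255)); tool=lambda px,z:(cast(d,px,z,True)[:,:2]-T[:2])@M
m=max(blobs(hsv(im,(15,60,50),(35,255,255)),1500),key=lambda b:b[1][4]); print(m[1])
y0=m[1][1]
for y in range(y0+5,y0+m[1][3]-5,20):
    x=np.where(m[0][y])[0]; a=tool([[x[0]-.5,y],[x[-1]+.5,y]],.024); print("plate",y,a[0],a[1],a[:,1].mean())
print("front",tool([[m[2][0],y0-.5]],.024))
for y in range(0,140,15):
    x=np.where(g[y,200:450])[0]+200
    if len(x)>10: a=tool([[x[0]-.5,y],[x[-1]+.5,y]],.0425); print("rail",y,a[0],a[1],a[:,1].mean())
t=optics.get_image("top"); q=cast(t,[[466,239]],.02); print("holder~",q)
```

```text
[ 0.4967 -0.1235  0.1821] 0.09508188823705391 [-0.0893  1.425  -0.5626]
[ 295  142   57  139 7091]
plate 147 [ 0.0654 -0.0222] [0.0654 0.0247] 0.0012296825993393327
plate 167 [ 0.0488 -0.0223] [0.0488 0.0248] 0.0012248196455054237
plate 187 [ 0.0321 -0.0225] [0.0321 0.0241] 0.0007995757815052115
plate 207 [ 0.0151 -0.0228] [0.0151 0.0243] 0.0007860860502093732
plate 227 [-0.0021 -0.0222] [-0.0021  0.0246] 0.001196339468159311
plate 247 [-0.0198 -0.0217] [-0.0198  0.0249] 0.0016145378263629426
plate 267 [-0.038 -0.022] [-0.038   0.0244] 0.0011644735938288256
front [[0.0699 0.0011]]
rail 0 [ 0.1874 -0.0404] [0.1872 0.0404] 9.797783682399114e-06
rail 15 [ 0.1737 -0.0377] [0.1736 0.0385] 0.00042857539800333563
rail 30 [ 0.1605 -0.0374] [0.1604 0.0383] 0.00044126531254408755
rail 45 [ 0.1477 -0.0373] [0.1476 0.0382] 0.0004515321622901164
rail 60 [ 0.1352 -0.0379] [0.1351 0.038 ] 6.717706079700098e-05
rail 75 [ 0.1229 -0.0378] [0.1228 0.038 ] 7.389471860792807e-05
holder~ [[ 0.5043 -0.3103  0.02  ]]
```

View pics/w3.png

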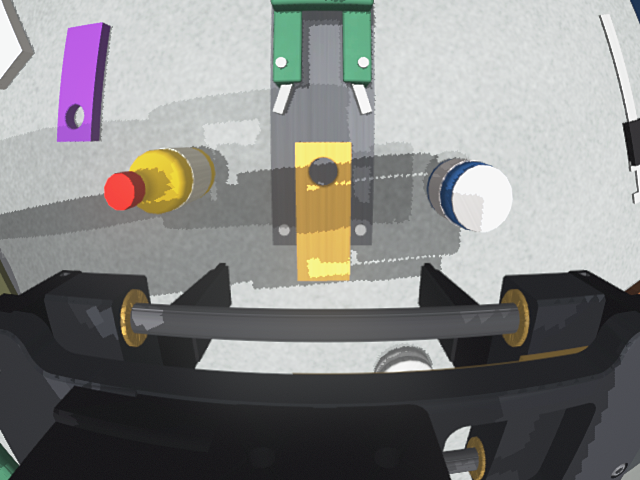

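The plate lies flat and straight on the apron: front at row 142, rear at row 281, columns 295-352, with the apron's end at row 245. The oil and the tin stand untouched. Next I move behind it and turn 90 degrees to push with the back of the open front finger.

send_rows(motion=[[[-1,-0.04,0.0003,0,0],[-1,-0.04,0.0003,0,0],[-1,-0.04,0,0,0],[-1,0,0,0,8],[-1,0,0,0,8],[-1,0,0,0,8],[-1,0,0,0,8],[-1,0,0,0,8],[-1,0,0,0,8],[-1,0,0,0,8],[-1,0,0,0,8],[-1,0,0,0,8],[-1,0,0,0,8],[-1,0,0,0,8],[-1,0,0,0,2],[-1,0,0,0,0],[-1,0,0,0,0],[-1,0,0,0,0]]])

```text
time_s: 11.4
position: [0.4457, -0.232, 0.1817]
ee_rot: [-0.0, 0.976, -0.22, -0.001]
contact_force: [-0.1, -0.1, -0.1]
finger_gap: 0.0951
gripper_force: 0.0
```

Run:
```python
from h import *
s=manip.read_state(); T=s["position"]; M=rot(s["ee_rot"]); print(T,np.degrees(np.arctan2(M[1,0],M[0,0])),s["qpos"])
a=np.radians(64.6); u=np.array([np.cos(a),np.sin(a)]); n=np.array([-u[1],u[0]])
print("offset from previous TCP, along/left", (T[:2]-[.4967,-.1235])@u,(T[:2]-[.4967,-.1235])@n)
```

```text
[ 0.44569101 -0.23204057  0.18171691] -25.36184363596821 [-5.86880857e-01 -1.65964946e-01  2.02946410e+00 -1.90706308e-05
  1.27972257e+00  1.42656881e+00]
offset from previous TCP, along/left -0.11992807496228805 -0.00047864781949444324
```

send_rows(motion=[[[-1,0,0,0.04,0],[-1,0,0,0.045,0],[-1,0,0,0.035,0],[-1,0,0,0.02,0],[-1,0,0,0.006,0],[-1,0,0,0,0],[-1,0,0,0,0],[-1,0,-0.004,0,0],[-1,0,-0.006,0,0],[-1,0,-0.006,0,0],[-1,0,-0.008,0,0],[-1,0,-0.008,0,0],[-1,0,-0.008,0,0],[-1,0,0,0,0]]])

```text
time_s: 12.8
position: [0.4641, -0.1959, 0.0374]
ee_rot: [0.0, 0.976, -0.219, 0.001]
contact_force: [-0.3, -1.1, 2.3]
finger_gap: 0.0953
gripper_force: 1.1
```

```bash
cat > look.py <<'E'
from h import *
np.set_printoptions(precision=4,suppress=True)
# plate in press frame from the top camera; press axis/origin as found
a=np.radians(64.6); u=np.array([np.cos(a),np.sin(a)]); n=np.array([-u[1],u[0]]); o=np.array([.4967,-.1235])+.1155*u+.0004*-n
s=manip.read_state(); T=s["position"][:2]
print("tcp press",(T-o)@u,(T-o)@n,s["position"][2],"F press",s["contact_force"][:2]@u,s["contact_force"][:2]@n,s["contact_force"][2])
d=optics.get_image("top")
for m,st,c in blobs(hsv(d["image"],(15,90,60),(28,255,255)),60):
    p=cast(d,[c],.024)[0,:2]; x,y=(p-o)@u,(p-o)@n
    if abs(y)<.06 and -.25<x<.1:
        cn=max(cv2.findContours(m.astype(np.uint8),cv2.RETR_EXTERNAL,cv2.CHAIN_APPROX_NONE)[0],key=len)[:,0]
        P=cast(d,cn,.024)[:,:2]-o; r=cv2.minAreaRect(((P@np.c_[u,n])*1000).astype(np.float32))
        print("plate visible: x",(P@u).min(),(P@u).max(),"y",(P@n).min(),(P@n).max(),r)
E
python3 look.py
```

```text
tcp press -0.19485833363469557 -0.0011846222935806977 0.03738836047728454 F press -1.1307473424751624 -0.24312032652303184 2.3165361861118465
plate visible: x -0.1375933711028895 -0.01882078876281125 y -0.023240817840977965 0.025254437595375955 ((-78.35610961914062, 0.7939910888671875), (48.23249435424805, 118.78382110595703), 89.5969467163086)
```

send_rows(motion=[[[-1,0,-0.006,0,0],[-1,0,-0.008,0,0],[-1,0,-0.008,0,0],[-1,0,-0.008,0,0],[-1,0,-0.008,0,0],[-1,0,-0.008,0,0],[-1,0,-0.008,0,0],[-1,0,-0.008,0,0],[-1,0,-0.008,0,0],[-1,0,-0.008,0,0],[-1,0,0,0,0]]])

```text
time_s: 13.95
position: [0.4973, -0.1258, 0.0373]
ee_rot: [0.0, 0.976, -0.22, 0.001]
contact_force: [-1.1, -3.0, 3.4]
finger_gap: 0.0949
gripper_force: 2.2
```

```bash
python3 look.py
```

```text
tcp press -0.11733991964170916 -0.0011009524129766135 0.03728606810367817 F press -3.192912533588053 -0.27751642114778097 3.3621049695877883
plate visible: x -0.060401360286248026 0.05880385710343338 y -0.02382626519733745 0.025640668061744913 ((-0.6186294555664062, 1.6828746795654297), (117.47415161132812, 49.18678283691406), 2.5751497745513916)
```

send_rows(motion=[[[-1,0,-0.006,0,0],[-1,0,-0.007,0,0],[-1,0,-0.007,0,0],[-1,0,-0.007,0,0],[-1,0,-0.005,0,0],[-1,0,-0.004,0,0],[-1,0,0,0,0],[-1,0,0,0,0]]])

```text
time_s: 14.8
position: [0.5123, -0.094, 0.0373]
ee_rot: [0.001, 0.976, -0.22, 0.0]
contact_force: [-2.1, -5.3, 4.8]
finger_gap: 0.095
gripper_force: 3.7
```

```bash
python3 look.py
```

```text
tcp press -0.08217789030533766 -0.0010389440286911154 0.03727546657919778 F press -5.723677475787725 -0.3895229521502248 4.812903659205122
plate visible: x 0.007678297277083995 0.06463591039692175 y -0.018580834284823638 0.014842869894337725 ((36.18589782714844, -1.8470935821533203), (33.05514907836914, 57.0963134765625), 89.52765655517578)
```

send_rows(motion=[[[-1,0,-0.003,0,0],[-1,0,-0.003,0,0],[-1,0,-0.002,0,0],[-1,0,0,0,0],[-1,0,0,0,0]]])

```text
time_s: 15.35
position: [0.5155, -0.0872, 0.0373]
ee_rot: [0.001, 0.976, -0.22, 0.0]
contact_force: [-2.4, -6.2, 4.3]
finger_gap: 0.0948
gripper_force: 4.5
```

send_rows(motion=[[[-1,0,-0.0015,0,0],[-1,0,0,0,0],[-1,0,0,0,0]]])

```text
time_s: 15.65
position: [0.5161, -0.086, 0.0373]
ee_rot: [0.001, 0.976, -0.22, 0.0]
contact_force: [-3.4, -6.8, 5.9]
finger_gap: 0.0953
gripper_force: 4.8
```

send_rows(motion=[[[-1,0,-0.0015,0,0],[-1,0,0,0,0],[-1,0,0,0,0]]])

```text
time_s: 15.95
position: [0.5168, -0.0847, 0.0373]
ee_rot: [0.001, 0.976, -0.22, 0.0]
contact_force: [-2.9, -6.0, 6.4]
finger_gap: 0.0952
gripper_force: 4.8
```

send_rows(motion=[[[-1,0,-0.0015,0,0],[-1,0,0,0,0],[-1,0,0,0,0]]])

```text
time_s: 16.25
position: [0.5174, -0.0833, 0.0373]
ee_rot: [0.001, 0.976, -0.22, 0.0]
contact_force: [-3.1, -7.6, 5.4]
finger_gap: 0.0948
gripper_force: 4.8
```

send_rows(motion=[[[-1,0,-0.001,0,0],[-1,0,0,0,0],[-1,0,0,0,0]]])

```text
time_s: 16.55
position: [0.5178, -0.0824, 0.0374]
ee_rot: [0.001, 0.976, -0.22, 0.0]
contact_force: [-3.4, -7.0, 5.9]
finger_gap: 0.0948
gripper_force: 4.9
```

send_rows(motion=[[[-1,0,-0.001,0,0],[-1,0,0,0,0],[-1,0,0,0,0]]])

```text
time_s: 16.85
position: [0.5183, -0.0816, 0.0373]
ee_rot: [0.001, 0.976, -0.22, 0.0]
contact_force: [-4.5, -7.1, 5.8]
finger_gap: 0.095
gripper_force: 5.0
```

send_rows(motion=[[[-1,0,-0.0015,0,0],[-1,0,0,0,0],[-1,0,0,0,0]]])

```text
time_s: 17.15
position: [0.5189, -0.0802, 0.0373]
ee_rot: [0.001, 0.976, -0.22, 0.0]
contact_force: [-4.3, -7.8, 6.6]
finger_gap: 0.0952
gripper_force: 4.9
```

send_rows(motion=[[[-1,0,-0.0015,0,0],[-1,0,0,0,0],[-1,0,0,0,0]]])

```text
time_s: 17.45
position: [0.5196, -0.0788, 0.0374]
ee_rot: [0.001, 0.976, -0.22, 0.0]
contact_force: [-3.9, -7.3, 6.6]
finger_gap: 0.095
gripper_force: 4.9
```

```bash
python3 look.py
python3 - <<'E'
from h import *
d=optics.get_image("wrist"); cv2.imwrite("pics/w4.png",d["image"])
E
```

```text
tcp press -0.0653016669052004 -0.0010885123361176821 0.03735509132657462 F press -8.252273646833261 0.4509100271629993 6.551643632600692
plate visible: x 0.026186714095101326 0.06468204063949737 y -0.018580834284823638 0.014715714902783181 ((45.4725456237793, -1.915456771850586), (33.0715446472168, 38.522518157958984), 89.52765655517578)
```

View pics/w4.png

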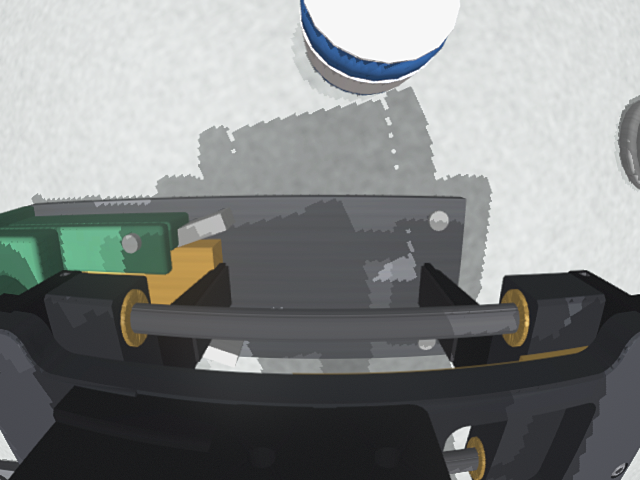

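The wrist view shows the plate in the channel: its rear edge runs down column 221 from (221,240), the rail's front end is at about (171,270), and the apron's outer edge is at (465,200).

Run:
```python
from h import *
np.set_printoptions(precision=4,suppress=True)
d=optics.get_image("wrist"); s=manip.read_state(); T=s["position"]; M=rot(s["ee_rot"])[:2,:2]
f=lambda px,z:((cast(d,[px],z,True)[0,:2]-T[:2])@M)*[1,-1]
print("plate rear top",f((221,241),.024),f((221,260),.024))
print("plate rear bottom",f((221,255),.008))
print("rail front top/bottom",f((187,214),.0425),f((172,274),.0425),f((172,260),.0345))
print("apron end",f((465.5,200),.008),f((463,260),.008))
print("leadin end",f((224,214),.026),f((226,222),.026))
```

```text
plate rear top [0.0259 0.0467] [0.0167 0.0474]
plate rear bottom [0.0143 0.0519]
rail front top/bottom [0.0421 0.0553] [0.0159 0.0651] [0.0197 0.0679]
apron end [ 0.043  -0.0724] [ 0.0112 -0.0739]
leadin end [0.0389 0.0439] [0.0352 0.0432]
```

send_rows(motion=[[[-1,0,-0.002,0,0],[-1,0,0,0,0],[-1,0,0,0,0]]])

```text
time_s: 17.9
position: [0.5204, -0.0769, 0.0373]
ee_rot: [0.001, 0.976, -0.22, 0.0]
contact_force: [-3.1, -6.7, 5.2]
finger_gap: 0.095
gripper_force: 4.8
```

send_rows(motion=[[[-1,0,-0.002,0,0],[-1,0,0,0,0],[-1,0,0,0,0]]])

```text
time_s: 18.2
position: [0.5213, -0.0752, 0.0373]
ee_rot: [0.001, 0.976, -0.22, 0.0]
contact_force: [-3.6, -7.5, 6.5]
finger_gap: 0.0951
gripper_force: 4.9
```

send_rows(motion=[[[-1,0,-0.0015,0,0],[-1,0,0,0,0],[-1,0,0,0,0]]])

```text
time_s: 18.5
position: [0.5214, -0.075, 0.0374]
ee_rot: [0.002, 0.976, -0.219, -0.0]
contact_force: [-5.7, -11.7, 7.2]
finger_gap: 0.095
gripper_force: 7.3
```

send_rows(motion=[[[-1,0,-0.0015,0,0],[-1,0,0,0,0],[-1,0,0,0,0],[-1,0,0,0,0]]])

```text
time_s: 18.9
position: [0.5215, -0.0748, 0.0375]
ee_rot: [0.004, 0.976, -0.219, -0.001]
contact_force: [-9.6, -15.8, 9.0]
finger_gap: 0.0949
gripper_force: 9.8
```

Run:
```python
from h import *
np.set_printoptions(precision=4,suppress=True)
d=optics.get_image("wrist"); s=manip.read_state(); T=s["position"]; M=rot(s["ee_rot"])[:2,:2]; print(T,s["contact_force"])
im=d["image"]; cv2.imwrite("pics/w5.png",cv2.resize(im[180:380,0:480],None,fx=1.6,fy=1.6))
g=hsv(im,(60,80,30),(95,255,255)); m=hsv(im,(15,60,50),(35,255,255))
f=lambda px,z:((cast(d,[px],z,True)[0,:2]-T[:2])@M)*[1,-1]
for y in range(236,268,6):
    x=np.where(m[y,60:300])[0]+60; xg=np.where(g[y,60:300])[0]+60
    if len(x) and len(xg): print(y,"plate rear",x.max(),f((x.max()+.5,y),.024),"rail",xg.max(),f((xg.max()+.5,y),.0425))
```

```text
[ 0.5215 -0.0748  0.0375] [ -8.7754 -16.7091   8.951 ]
242 plate rear 221 [0.0254 0.0464] rail 171 [0.0303 0.0636]
248 plate rear 221 [0.0226 0.0466] rail 180 [0.0277 0.0596]
254 plate rear 222 [0.0197 0.0464] rail 173 [0.0251 0.0632]
260 plate rear 222 [0.0167 0.0466] rail 173 [0.0224 0.0635]
266 plate rear 216 [0.0137 0.0498] rail 179 [0.0197 0.061 ]
```

Force rose to 19 N with no further motion, so the plate should be home. I retreat and check from above.

send_rows(motion=[[[-1,0,0.005,0,0],[-1,0,0.015,0,0],[-1,0,0.03,0,0],[-1,0,0.02,-0.03,0],[-1,0,0,-0.04,0],[-1,0,0,-0.04,0],[-1,0,0,-0.04,0],[-1,0,0,0,-8],[-1,0,0,0,-8],[-1,0,0,0,-8],[-1,0,0,0,-8],[-1,0,0,0,-8],[-1,0,0,0,-8],[-1,0,0,0,-8],[-1,0,0,0,-8],[-1,0,0,0,-8],[-1,0,0,0,-8],[-1,0,0,0,-8],[-1,0,0,0,-2],[-1,0,0,0,0],[-1,0,0,0,0]]])

```text
$.motion[0]: bad value
```

send_rows(motion=[[[-1,0,0.005,0,0],[-1,0,0.015,0,0],[-1,0,0.03,0,0],[-1,0,0.02,-0.03,0],[-1,0,0,-0.04,0],[-1,0,0,-0.04,0],[-1,0,0,-0.04,0],[-1,0,0,0,-8],[-1,0,0,0,-8],[-1,0,0,0,-8],[-1,0,0,0,-8],[-1,0,0,0,-8],[-1,0,0,0,-8],[-1,0,0,0,-8],[-1,0,0,0,-8],[-1,0,0,0,-8],[-1,0,0,0,-8],[-1,0,0,0,-8],[-1,0,0,0,-2],[-1,0,0,0,0]]])

```text
time_s: 20.95
position: [0.4919, -0.1341, 0.1857]
ee_rot: [-0.001, 0.845, 0.534, -0.0]
contact_force: [-0.3, -0.5, -0.2]
finger_gap: 0.0951
gripper_force: 0.0
```

Run:
```python
from h import *
d=optics.get_image("wrist"); im=d["image"]; cv2.imwrite("pics/w6.png",im)
s=manip.read_state(); print(s["position"],s["ee_rot"],s["contact_force"])
```

```text
[ 0.49196354 -0.13417049  0.18582242] [-7.37606423e-04  8.45502556e-01  5.33970826e-01 -2.02730236e-04] [-0.17978377  0.42031273 -0.18612035]
```

View pics/w6.png

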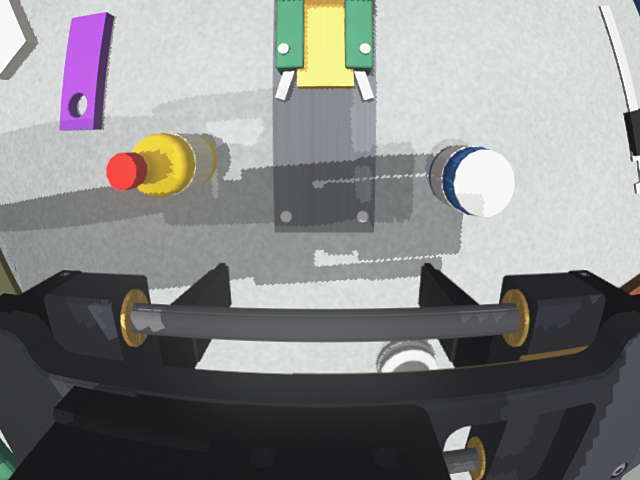

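The plate is in the channel with its rear edge at row 87 (columns 298-355). The rail fronts are at row 68 and the apron's end at row 232. The plate's rear edge should lie 128 mm ahead of the apron's end.

Run:
```python
from h import *
np.set_printoptions(precision=4,suppress=True)
d=optics.get_image("wrist"); im=d["image"]
s=manip.read_state(); T=s["position"]; M=rot(s["ee_rot"])[:2,:2]
tool=lambda px,z:(cast(d,px,z,True)[:,:2]-T[:2])@M
m=hsv(im,(15,60,60),(35,255,255)); gr=cv2.cvtColor(im,cv2.COLOR_BGR2GRAY).astype(float)
e=[[x,np.where(m[:130,x])[0].max()+.5] for x in range(303,352,6)]
p=tool(e,.024); k=np.polyfit(p[:,1],p[:,0],1); print("rear edge",p[:,0],"tilt deg",np.degrees(np.arctan(k[0])))
row=np.argmax(np.diff(gr[215:245,310:345].mean(1)))+215.5; a=tool([[325,row]],.008)[0]; print("apron end",row,a,"dist",p[:,0].mean()-a[0])
g=hsv(im,(60,80,30),(95,255,255)); r=[np.where(g[:110,x])[0].max()+.5 for x in (283,290,352,368)]; print("rail",r,tool([[x,y] for x,y in zip((283,290,352,368),r)],.0425)[:,0])
t=optics.get_image("top")
for b,st,c in blobs(hsv(t["image"],(0,150,90),(8,255,255)),100): print("red top",c,cast(t,[c],.148))
```

```text
rear edge [0.1145 0.1153 0.1144 0.1143 0.1143 0.1152 0.1152 0.1153 0.1154] tilt deg 1.253050640884695
apron end 231.5 [-0.0104  0.0009] dist 0.12526239559430558
rail [np.float64(69.5), np.float64(69.5), np.float64(67.5), np.float64(71.5)] [0.1274 0.1272 0.1287 0.1258]
red top [326.1315 196.1799] [[0.5833 0.0614 0.148 ]]
```

send_rows(motion=[[[1,0,0,-0.01,0],[1,0,0.0005,0,0],[1,0,0,0,0],[1,0.03,0,0,0],[1,0.035,0,0,0],[1,0.035,0,0,0],[1,0.035,0,0,0],[1,0.035,0,0,0],[1,0.03,0,0,0],[1,0.012,0,0,0],[1,0,0,0,0],[1,0,0,0,0],[1,0,0,0,0],[1,0,0,0.015,0],[1,0,0,0.005,0],[1,0,0,0,0],[1,0,0,0,0]]])

```text
time_s: 22.8
position: [0.5836, 0.0568, 0.1761]
ee_rot: [-0.0, 0.845, 0.534, -0.0]
contact_force: [0.0, -0.8, 0.4]
finger_gap: 0.0005
gripper_force: 0.0
```

Run:
```python
from h import *
s=manip.read_state(); print(s["position"],s["contact_force"],s["finger_gap"])
d=optics.get_image("scene"); cv2.imwrite("pics/s7.png",cv2.resize(d["image"][150:350,230:430],None,fx=2.8,fy=2.8))
```

```text
[0.58363954 0.05676517 0.17609203] [ 0.04077138 -0.78319953  0.40287597] 0.000527909726648998
```

View pics/s7.png

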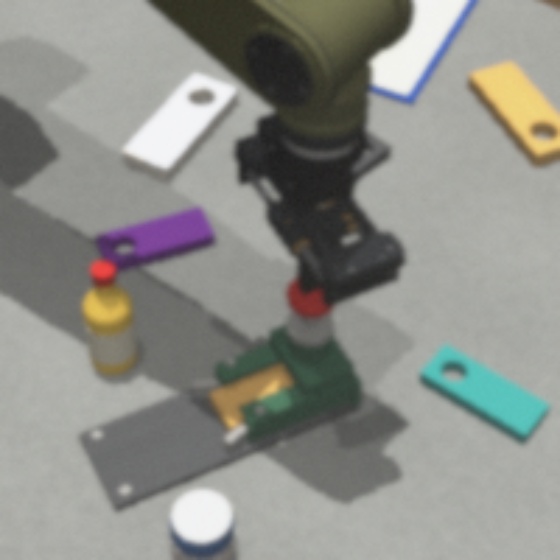

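The closed fingertips stand over the red head at crop (310,297). The plate is in the channel, and the oil and tin are standing.

send_rows(motion=[[[1,0,0,0.005,0],[1,0,0,0.005,0],[1,0,0,0.004,0],[1,0,0,0,0],[1,0,0,0,0]]])

```text
time_s: 23.35
position: [0.5846, 0.0571, 0.1636]
ee_rot: [0.0, 0.845, 0.534, 0.001]
contact_force: [0.3, -0.1, 5.2]
finger_gap: 0.0002
gripper_force: 2.5
```

send_rows(motion=[[[1,0,0,0.004,0],[1,0,0,0.003,0],[1,0,0,0,0],[1,0,0,0,0]]])

```text
time_s: 23.75
position: [0.5846, 0.0571, 0.1572]
ee_rot: [0.0, 0.845, 0.534, 0.001]
contact_force: [-0.3, -0.1, 6.9]
finger_gap: 0.0005
gripper_force: 3.6
```

send_rows(motion=[[[1,0,0,0.003,0],[1,0,0,0.002,0],[1,0,0,0.002,0],[1,0,0,0,0],[1,0,0,0,0]]])

```text
time_s: 24.25
position: [0.5846, 0.0571, 0.1507]
ee_rot: [0.0, 0.845, 0.534, 0.001]
contact_force: [-1.6, -0.4, 9.8]
finger_gap: 0.0005
gripper_force: 4.8
```

send_rows(motion=[[[1,0,0,0.0015,0],[1,0,0,0,0],[1,0,0,0,0],[1,0,0,0,0]]])

```text
time_s: 24.65
position: [0.5846, 0.0571, 0.1502]
ee_rot: [0.0, 0.845, 0.534, 0.001]
contact_force: [-5.0, 0.0, 13.9]
finger_gap: 0.0005
gripper_force: 6.6
```

At the stop: z 0.150, force rising. Hold for about 0.7 s, then lift off.

send_rows(motion=[[[1,0,0,0.001,0],[1,0,0,0,0],[1,0,0,0,0],[1,0,0,0,0],[1,0,0,0,0],[1,0,0,0,0],[1,0,0,0,0]]])

```text
time_s: 25.35
position: [0.5847, 0.0571, 0.1502]
ee_rot: [0.0, 0.845, 0.535, 0.001]
contact_force: [-7.6, -0.7, 16.8]
finger_gap: 0.0002
gripper_force: 8.6
```

send_rows(motion=[[[1,0,0,-0.006,0],[1,0,0,-0.008,0],[1,0,0,-0.01,0],[1,0,0,-0.02,0],[1,0,0,-0.03,0],[1,0,0,-0.03,0],[1,-0.04,0,0,0],[1,-0.04,0,0,0],[1,-0.04,0,0,0],[1,-0.04,0,0,0],[1,-0.04,0,0,0],[1,0,0,0,0],[1,0,0,0,0]]])

```text
time_s: 26.65
position: [0.4976, -0.1239, 0.2495]
ee_rot: [-0.001, 0.846, 0.534, -0.0]
contact_force: [-0.3, -0.6, 0.1]
finger_gap: 0.0002
gripper_force: 0.0
```

Run:
```python
from h import *
np.set_printoptions(precision=4,suppress=True)
s=manip.read_state(); T=s["position"]; print(T,s["contact_force"])
for k in("top","scene"):
    t=optics.get_image(k)
    for b,st,c in blobs(hsv(t["image"],(0,150,90),(8,255,255)),60): print(k,"red",c,st[4])
d=optics.get_image("wrist"); im=d["image"]; M=rot(s["ee_rot"])[:2,:2]
m=hsv(im,(15,60,60),(35,255,255)); g=hsv(im,(60,80,30),(95,255,255))
cv2.imwrite("pics/w8.png",im)
```

```text
[ 0.4976 -0.1239  0.2495] [-0.3192 -0.5509  0.1172]
top red [326.1354 196.2118] 288
top red [363.3205 272.6538] 78
scene red [340.9148 254.8239] 176
```

View pics/w8.png

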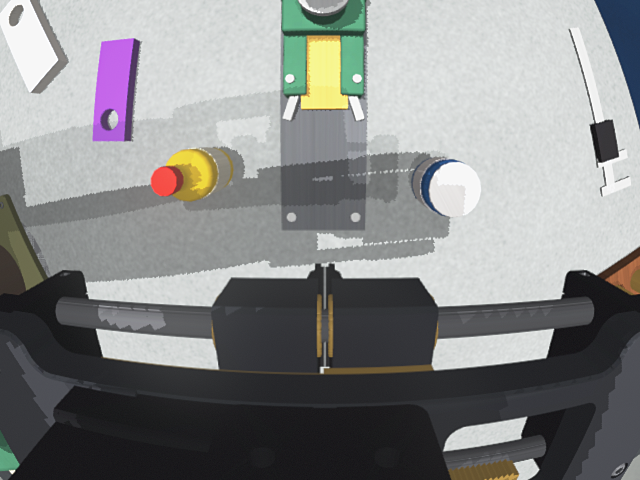

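The plate is still home: its rear edge is at row 109, just outside the rail fronts at row 95. The red head is back at its start pixel (326,196 in the top view), and the oil and tin stand in place. The hand is clear.

```bash
python3 -c "
from plant import workorder
print(workorder.sign_off())"
```

```text
the job is handed in; nothing more can be done
None
```

The job is handed in, with no verdict shown: the brass plate is home in the press, the plunger was held about 20 mm down at its stop for over half a second and sprang back up, and no bystander was touched.

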